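Clamp a sample carrier in the over-centre fixture

ROBOT

A 6-joint arm with a two-finger parallel gripper is mounted at the origin on a cart in front of the work surface, level with it; the furniture and walls round the work are solid. World frame = base frame: x ahead of the robot, y to its left, z up, the work surface at z = 0. Lengths are in m, angles in rad, forces in N, time in s.
With the tool pointing down it reaches from about 0.375 to 0.925 m from the base axis. Payload 5.7 kg.
Tool frame: the origin (TCP) lies midway between the tips of the shut fingers; the grasp point (between the pads) lies 19 mm behind it; z points along the fingers, y is the line along which they close (so a half turn about z gives the same grasp; the last joint's range is limited). The gripper opens to 88 mm and grips with 3 to 60 N. Pads are 20 mm wide; open, the fingers measure 115 mm over their backs; the gripper's body (75 mm by 178 mm) begins 61 mm behind the grasp point.
Start: joints at [1.084, 0.359, 1.51, -0, 1.272, -0.115], TCP at [0.218, 0.559, 0.223] pointing down, gripper open.
Joint ranges: [-2.97, 2.97], [-1.01, 2.36], [0.21, 2.38], [-0.96, 4.11], [0.2, 2.71], [-2.98, 2.98]. Speed limits (rad/s): [2.39, 2.39, 3.14, 3.14, 3.14, 3.14].

INTERFACE

Orientations are given as a unit quaternion [x, y, z, w].
In Python, from bench import move_ptp, servo_line, goto_joints, move_gripper, sleep, inverse_kinematics, capture, PlanningError, close_job, spot_in, silhouettes, current_clock, current_joint_pos, current_qvel, current_joint_torque, current_position, current_orientation, current_force, current_torque, current_finger_gap, current_grip_force gives the robot as it stands. Calls block until the motion is done:
- move_ptp(position, orientation): joint-space move of the TCP to a pose.
- servo_line(position, orientation=None, rate=0.15, contact_N=None): straight line of the TCP; orientation=None keeps the orientation; rate is the mean speed in m/s. With contact_N (N) it stops when the force on the tool has changed by that much, and returns True; else False.
- goto_joints(angles): joint-space move.
- move_gripper(opening): finger opening in m; the grip force is fixed at half the most; returns when the fingers have stopped.
- sleep(seconds).
- inverse_kinematics(position, orientation): joint angles nearest the present ones, or None.
- capture(name): name is "scene" or "top" or "wrist"; returns a dict with "image" (480x640x3 uint8, blue, green, red), "range_z" (480x640 float32, m along the optical axis (not along the pixel's ray), 0 where there is no reading), "intrinsics" (3x3 intrinsics, pixels), "k1" (the pictures are not rectified: a ray, as slopes to the right and down, at radius r is drawn at 1 + k1 r^2 times it, then the intrinsics apply), "R" (3x3) and "t" (3): a world point X has camera coordinates R X + t. Camera axes: x right, y down, z forward; pixel columns grow to the right and rows downward; lengths in m; the calibration is good to about 2 mm. A picture is of the moment at which its call begins.
A pose or a line that the arm cannot do raises PlanningError and nothing moves.
- close_job(): hands the job in; it is judged then, once.
Trained networks look in the newest picture that a camera, given by its name, has taken for a name from the list of things; names that differ only in an ending like _2 or _b are one class to them, and where a whole thing is asked for, a point or a joint stands for the part that bears it (a point fixed in the world has none). Each returns a list of dicts, best first, with "conf" (0 to 1); they miss things now and then, are a little off and sometimes report something else, mostly with a low value. They report only what shows in the picture. A call takes as long as a camera call. They do not tell look-alikes from the thing itself.
- spot_in(camera, query): "xy" ([column, row] in pixels, amid what is visible of it).
- silhouettes(camera, query): "region" (480x640 bool, what is visible of it) and "xy" ([column, row] in pixels, amid what is visible of it).
Readings, each from a call of its own:
- current_clock(): time.
- current_joint_pos(): joint angles.
- current_qvel(): joint speeds.
- current_joint_torque(): joint torques, N m.
- current_position(): TCP position.
- current_orientation(): TCP orientation.
- current_force(): force on the tool from outside, world axes, zero at the start.
- current_torque(): the same for the moment, N m.
- current_finger_gap(): finger opening in m.
- current_grip_force(): force on a finger pad.
Only numpy, scipy, OpenCV 4.12 (cv2) and the standard library are available. Lean on these libraries where they do the work, as an engineer would, in place of code of your own. Each camera call takes 0.05 s, during which the arm holds its last target. There are 200 camera calls.

TASK

Get the sample carrier ready for the next test: slide the aluminium carrier plate lying on the bench into the guide channel of the clamping fixture, from the open flared end, until it rests against the end stop, lying flat. Then push the clamp's lever over with the fingertips, without gripping it, until it snaps past centre and is fully closed, so that the foot holds the carrier. The end stop has been set and is held only by friction, so meet it gently and do not shift it; keep the load on the lever under 25 N, and leave the other things on the bench alone.

Things in the scene. Friction and masses are not known exactly. Their poses are not given: they have to be found in the camera images.
- carrier: Bare aluminium plate, 140 (its x) x 40 (its y) x 10 (z) mm, 0.16 kg, with a pale sample strip in the middle of its top and a small dark dot near each end. Origin: centre of its underside. Both ends are alike; either may go in first. It starts flat on the bench.
- fixture: Bolted down. Origin: on the bench under the foot, on the channel's centre line; x = push-in direction, z up. Base plate 12 mm thick, x = -54 to +78 mm, 94 wide. A portal, 30 mm long in x, 84 wide, bridges the channel at x = 0, 55 to 69 mm up.
- channel_mouth (a point): Where the parallel part of the channel begins: on its centre line, 38 mm before the fixture's origin, 12 mm above the bench (top of the base plate, on which the carrier slides); axes as the fixture. Two steel guide rails 43 mm apart (carrier 40), 8 mm high, run from here to x = +18 mm of the fixture; before it the mouth flares to 53 mm wide over 18 mm and a small slope leads up.
- stop_track (a point): Middle of the end stop's setting range: fixed point of the fixture, 28 mm beyond its origin along x, 17 mm above the bench; axes as the fixture. The stop itself, a dark block 22 mm wide and 14 high in the channel behind the portal, with a black thumb screw, is not measured: its face lies within 10 mm of here along x, set anew each time. A push of more than about 9 N shifts it.
- foot: Black round rubber foot of the clamp, 20 mm across, origin at the centre of its underside. It moves up and down with the lever: 38 mm above the bench with the lever open. It is sprung and presses on the carrier with up to about 80 N.
- lever_grip (a point): Point on the centre line of the lever's black round rubber grip (14 mm diameter, from 62 to 120 mm from the hinge axis), 95 mm from the hinge axis. Axes as the lever.
- lever: Clamp lever. Origin: on its hinge axis, above the fixture's origin, 135 mm above the bench; its z runs out along the handle, its x is the hinge axis, along the fixture's x. It starts upright, leaning 0.1 rad to the fixture's -y side of vertical, and closes by swinging over to the fixture's +y, through 1.45 rad from vertical in the end, on its own end stop.
- lever_hinge (a point): The same point on the lever's hinge axis, but with the fixture's axes. The lever moves easily until the foot meets the carrier (lever about 0.45 rad from vertical), then resists with up to about 10 N at the grip until dead centre, 1.15 rad from vertical, and then snaps on by itself to 1.45. Let go before 1.15 it springs back.
- stopwatch: Bystander: round black stopwatch, 66x58x16 (mm), origin at the centre of its underside. Leave alone.
- tape_roll_1: Bystander: black roll of tape, 104 across, 24 high, lying flat (mm), origin at the centre of its underside. Leave alone.
- lime_cup_3: Bystander: small lime-green cup, 46 across, 20 high (mm), origin at the centre of its underside. Leave alone.
- sample_pot_2: Bystander: clear pot with a lime-green screw lid, 60 across, 66 high (mm), origin at the centre of its underside. Leave alone.
- tweezers: Bystander: thin steel tweezers, 135 long, 8 high (mm), origin at the centre of its underside. Leave alone.
- scissors: Bystander: scissors with blue handles, 199 long, 9 high (mm), origin at the centre of its underside. Leave alone.
Mind the look-alikes: they are no part of the job. Of the things like the carrier, leave any that is brown, pink or purple; of the rest the larger one is meant.

How it is judged:
On the way, in this order (a step that is already met when the one before it is completed fails the run):
1. the carrier lies flat in the channel with its end against the stop (gap under 2 mm), the lever still open (distance between carrier and stop_c0 below 0.0943 m and y of carrier in the frame of fixture between -0.004 and 0.004 m and z of carrier in the frame of fixture between 0.009 and 0.0145 m and angle between the x axis of carrier and the x axis of fixture, either way round below 0.06 rad and angle between carrier's own z axis and vertical below 0.05 rad and angle between lever's own z axis and vertical below 0.45 rad), for 0.2 s.
2. the lever is past centre and fully closed and the foot presses on the seated carrier (distance between carrier and stop_c0 below 0.0943 m and y of carrier in the frame of fixture between -0.004 and 0.004 m and z of carrier in the frame of fixture between 0.009 and 0.0145 m and angle between the x axis of carrier and the x axis of fixture, either way round below 0.06 rad and angle between carrier's own z axis and vertical below 0.05 rad and angle between lever's own z axis and vertical above 1.33 rad and contact force between foot and carrier above 30 N), for 0.2 s.
At the end, for the whole second after the job is handed in: The carrier lies flat in the channel, square to it within 0.06 rad and centred within 4 mm, its end within 2 mm of the stop; the lever stands more than 1.33 rad from vertical and the foot presses on the carrier with more than 30 N; all at rest (all of step 2 and linear speed of carrier below 0.01 m/s); the robot touches nothing.
It fails at once if the end stop is shifted by more than 1.5 mm (distance of stop_c0 from where it was at the start of the episode above 0.0015 m).
It fails at once if the fingers load the lever with more than 25 N (contact force between the fingers and lever above 25 N).
It fails at once if one of the other things on the bench is moved by more than 30 mm (distance of any of stopwatch, tape_roll_1, lime_cup_3, sample_pot_2, tweezers, scissors from where it was at the start of the episode above 0.03 m).
It also fails if it takes over 66 s, if anything falls off the work surface, if the arm or the gripper's body presses on something with over 40 N, if the wrist force passes 120 N, or if a joint passes its speed limit or range.

## Working session

There is one attempt and no reset: what is moved stays moved. The work goes in short steps, each a Python script; the robot and the scene stay as the last script left them, time stands still between calls to the robot, and variables do not carry over. Pictures are saved under pics/ and viewed, at most 10 in all, crops included, and the job is handed in when it is done.

```bash
ls; mkdir -p pics; cat > h.py <<'E'
import numpy as np, cv2
from bench import *
def ray(c,uv):
    K=np.array(c["intrinsics"]);uv=np.atleast_2d(np.float64(uv))
    d=np.stack([(uv[:,0]-K[0,2])/K[0,0],(uv[:,1]-K[1,2])/K[1,1]],1)
    s=d.copy()
    for _ in range(20): s=d/(1+c["k1"]*(s**2).sum(1,keepdims=True))
    return np.c_[s,np.ones(len(s))]
def at_z(c,uv,z):
    R=np.array(c["R"]);t=np.array(c["t"]);d=ray(c,uv)@R;o=-R.T@t
    return o+d*((z-o[2])/d[:,2])[:,None]
def at_depth(c,uv):
    R=np.array(c["R"]);t=np.array(c["t"]);uv=np.atleast_2d(uv).astype(int)
    z=c["range_z"][uv[:,1],uv[:,0]]
    return (ray(c,uv)*z[:,None]-t)@R
def cloud(c,mask):
    v,u=np.nonzero(mask&(c["range_z"]>0)); return at_depth(c,np.c_[u,v])
def proj(c,X):
    p=np.atleast_2d(X)@np.array(c["R"]).T+np.array(c["t"]);s=p[:,:2]/p[:,2:]
    s=s*(1+c["k1"]*(s**2).sum(1,keepdims=True));K=np.array(c["intrinsics"])
    return s*[K[0,0],K[1,1]]+[K[0,2],K[1,2]]
E
python3 - <<'E'
from h import *
for n in ["top","scene"]:
    c=capture(n); cv2.imwrite(f"pics/{n}0.png",c["image"])
    print(n,-np.array(c["R"]).T@c["t"])
    for q in ["carrier","fixture","foot","lever","lever_grip","stopwatch","tape_roll_1","lime_cup_3","sample_pot_2","tweezers","scissors"]:
        for r in silhouettes(n,q)[:4]:
            P=cloud(c,r["region"])
            print(q,round(r["conf"],2),np.round(r["xy"]),len(P),np.round(np.median(P,0),3) if len(P) else "", np.round(np.ptp(P,axis=0),3) if len(P) else "")
E
```

```text
pics
top [ 0.27332249 -0.14114804  1.4159091 ]
carrier 0.96 [428. 241.] 558 [ 0.539 -0.466  0.011] [0.063 0.141 0.024]
carrier 0.76 [329. 252.] 219 [ 0.498 -0.155  0.008] [0.094 0.034 0.022]
carrier 0.73 [293. 274.] 272 [ 0.433 -0.033  0.008] [0.094 0.061 0.024]
carrier 0.71 [376. 247.] 521 [ 0.513 -0.306  0.011] [0.133 0.09  0.022]
fixture 0.76 [243. 230.] 1242 [0.552 0.129 0.018] [0.144 0.105 0.267]
lever 0.52 [231. 228.] 91 [0.556 0.133 0.162] [0.049 0.062 0.257]
lever_grip 0.45 [226. 224.] 91 [0.556 0.132 0.169] [0.056 0.066 0.258]
stopwatch 0.76 [178. 263.] 205 [0.482 0.353 0.016] [0.051 0.054 0.017]
tape_roll_1 0.85 [164. 217.] 484 [0.622 0.367 0.024] [0.106 0.104 0.035]
tape_roll_1 0.17 [315. 209.] 143 [ 0.652 -0.116  0.005] [0.043 0.039 0.029]
lime_cup_3 0.6 [318. 206.] 121 [ 0.65  -0.117  0.005] [0.041 0.036 0.028]
lime_cup_3 0.54 [242. 234.] 1228 [0.553 0.13  0.018] [0.141 0.105 0.263]
sample_pot_2 0.84 [376. 197.] 325 [ 0.649 -0.303  0.067] [0.058 0.059 0.067]
sample_pot_2 0.62 [180. 226.] 532 [0.619 0.364 0.024] [0.106 0.105 0.04 ]
scissors 0.8 [397. 284.] 212 [ 0.386 -0.
[... 237 characters left out ...]
. 310.] 419 [ 0.531 -0.469  0.008] [0.066 0.142 0.018]
carrier 0.54 [311. 287.] 144 [ 0.493 -0.156  0.005] [0.095 0.048 0.015]
fixture 0.57 [264. 244.] 895 [0.55  0.129 0.03 ] [0.46  0.432 0.251]
lever 0.46 [264. 204.] 109 [0.552 0.131 0.196] [0.388 0.399 0.244]
stopwatch 0.61 [208. 238.] 110 [0.476 0.348 0.013] [0.082 0.09  0.026]
tape_roll_1 0.64 [235. 225.] 325 [0.616 0.365 0.014] [0.157 0.155 0.036]
lime_cup_3 0.49 [332. 262.] 104 [ 0.646 -0.114  0.011] [0.052 0.052 0.03 ]
sample_pot_2 0.59 [381. 273.] 400 [ 0.635 -0.317  0.044] [0.179 0.109 0.073]
tweezers 0.42 [218. 249.] 46 [0.471 0.295 0.004] [0.068 0.029 0.014]
scissors 0.86 [344. 323.] 384 [ 0.381 -0.374  0.005] [0.089 0.164 0.017]
```

```bash
python3 -c "
import cv2
i=cv2.imread('pics/top0.png');cv2.imwrite('pics/top0c.png',cv2.resize(i[170:330,140:540],None,fx=2,fy=2,interpolation=cv2.INTER_CUBIC))
j=cv2.imread('pics/scene0.png');cv2.imwrite('pics/scene0c.png',j)"
```

```text
(no output)
```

View pics/top0c.png

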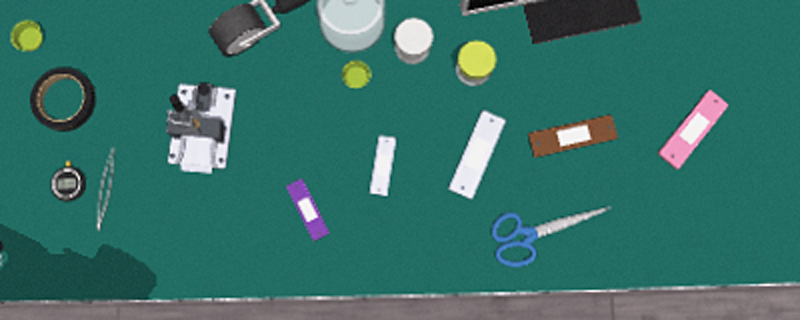

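View pics/scene0.png

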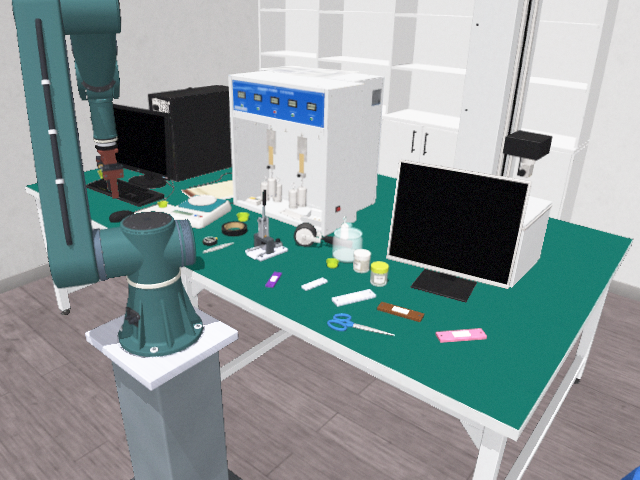

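The carrier is the larger bare aluminium plate, at full-image top-view (378,247). The small one at (331,252) is a look-alike. The fixture is at (242,232) in the top view, and its mouth faces the robot. Next I take close looks with the wrist camera.

```bash
cat >> h.py <<'E'
from scipy.spatial.transform import Rotation as Ro
def down(yaw):  # tool z down, tool x at yaw in world
    return (Ro.from_euler('z',yaw)*Ro.from_quat([1,0,0,0])).as_quat()
E
python3 - <<'E'
from h import *
print(Ro.from_quat(current_orientation()).as_matrix().round(2).tolist(),current_clock())
c=capture("wrist");R=np.array(c["R"]);t=np.array(c["t"])
print("cam",(-R.T@t).round(3),R.round(2).tolist())
p=current_position()
servo_line([p[0],p[1],0.40],rate=0.3)
for yaw in (-0.12,):
    print(inverse_kinematics([0.45,0.14,0.42],down(yaw)), inverse_kinematics([0.45,0.14,0.42],down(yaw+np.pi)),inverse_kinematics([0.45,0.14,0.42],down(yaw-np.pi)))
move_ptp([0.45,0.14,0.42],down(-0.12))
c=capture("wrist");np.save("w1.npy",c,allow_pickle=True);cv2.imwrite("pics/w1.png",c["image"])
for q in ["fixture","foot","lever","channel_mouth","stop_track"]:
    for r in silhouettes("wrist",q)[:2]:
        P=cloud(c,r["region"]);print(q,round(r["conf"],2),np.round(r["xy"]),np.round(np.median(P,0),3) if len(P) else "",np.round(np.ptp(P,axis=0),3) if len(P) else "")
print((-np.array(c["R"]).T@c["t"]).round(3),current_clock())
E
```

```text
[[-0.93, 0.36, -0.0], [0.36, 0.93, -0.0], [0.0, -0.0, -1.0]] 1.2
cam [0.147 0.586 0.384] [[0.36, 0.93, 0.0], [0.9, -0.35, 0.28], [0.26, -0.1, -0.96]]
[ 1.54893975e-01  4.05649853e-02  1.44697541e+00 -4.44089210e-16
  1.65405226e+00  1.84569030e+00] [ 1.54893975e-01  4.05649853e-02  1.44697541e+00 -4.44089210e-16
  1.65405226e+00 -1.29590235e+00] [ 1.54893975e-01  4.05649853e-02  1.44697541e+00 -4.44089210e-16
  1.65405226e+00 -1.29590235e+00]
fixture 0.9 [312.  88.] [0.56  0.138 0.013] [0.147 0.107 0.258]
fixture 0.74 [313.  88.] [0.557 0.137 0.205] [0.019 0.048 0.187]
lever 0.56 [316.  88.] [0.557 0.136 0.222] [0.016 0.045 0.128]
channel_mouth 0.76 [314.  84.] [0.56  0.138 0.013] [0.149 0.108 0.258]
stop_track 0.8 [317.  90.] [0.561 0.137 0.013] [0.15  0.11  0.258]
stop_track 0.21 [628. 120.] [ 0.478 -0.284  0.008] [0.095 0.051 0.015]
[0.525 0.131 0.581] 4.0417
```

View pics/w1.png

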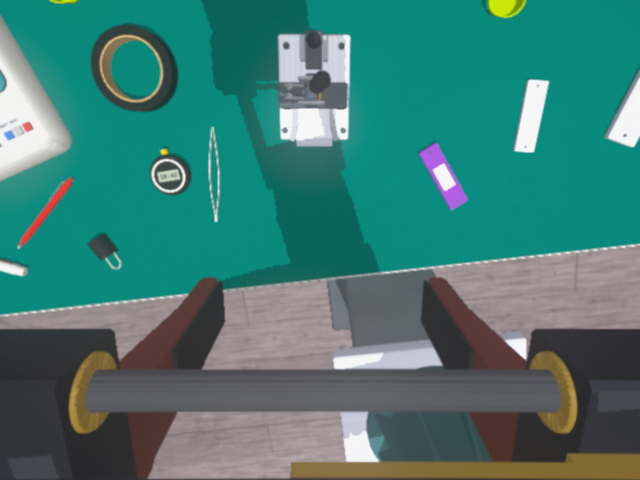

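The fixture is at (313,88) with its mouth toward the image bottom (robot side). With the tool x axis pointing back to the robot, the camera looks ahead past the fingers, so I use that orientation for a closer look.

```bash
cat >> h.py <<'E'
def rect(P,lo,hi):
    Q=P[(P[:,2]>lo)&(P[:,2]<hi)][:,:2]; 
    m=np.median(Q,0);Q=Q[np.linalg.norm(Q-m,axis=1)<0.12]
    (x,y),(w,h),a=cv2.minAreaRect((Q*1000).astype(np.float32))
    if w<h: w,h,a=h,w,a+90
    a=(a+90)%180-90
    return np.array([x,y])/1000,w,h,np.radians(a),len(Q)
E
python3 - <<'E'
from h import *
move_ptp([0.47,0.14,0.33],down(np.pi-0.1))
c=capture("wrist");np.save("w2.npy",c,allow_pickle=True);im=c["image"].copy()
for q in ["fixture","foot","lever","lever_grip"]:
    for r in silhouettes("wrist",q)[:1]:
        P=cloud(c,r["region"]);print(q,round(r["conf"],2),np.round(r["xy"]),np.round(np.median(P,0),3) if len(P) else "",np.round(np.ptp(P,axis=0),3) if len(P) else "")
        if q=="fixture":
            mf=r["region"]; np.save("mf.npy",mf)
            for lo,hi in ((.009,.0145),(.010,.0155)): print(rect(P,lo,hi))
            print(np.histogram(P[:,2],bins=np.arange(0,.03,.002)))
            Q=P[(P[:,2]>.195)&(P[:,2]<.27)]; print("grip",Q.mean(0),len(Q))
cv2.imwrite("pics/w2.png",im)
move_ptp([0.45,-0.28,0.28],down(np.pi-0.28))
c=capture("wrist");np.save("w3.npy",c,allow_pickle=True)
for r in silhouettes("wrist","carrier")[:4]:
    P=cloud(c,r["region"]);print("carrier",round(r["conf"],2),np.round(r["xy"]),rect(P,.005,.015),np.median(P[:,2]),c["image"][r["region"]].mean(0))
cv2.imwrite("pics/w3.png",c["image"]);print(current_clock())
E
```

```text
fixture 0.98 [329. 266.] [0.548 0.137 0.023] [0.215 0.106 0.257]
(array([0.56676581, 0.13873178]), 136.25286865234375, 92.92543029785156, np.float64(-0.12236479523808877), 3125)
(array([0.56665625, 0.13866507]), 136.03298950195312, 92.6680679321289, np.float64(-0.1226883693105334), 2746)
(array([   0,   17,   60,  140,  583, 2254,  397,  117,  120,  390,   84,
         47,   30,    9]), array([0.   , 0.002, 0.004, 0.006, 0.008, 0.01 , 0.012, 0.014, 0.016,
       0.018, 0.02 , 0.022, 0.024, 0.026, 0.028]))
grip [0.55217249 0.13132558 0.22951291] 835
lever 0.58 [141. 333.] [ 0.64  -0.127  0.008] [0.203 0.231 0.376]
lever_grip 0.89 [327. 332.] [0.553 0.135 0.209] [0.149 0.057 0.256]
carrier 0.92 [225. 297.] (array([ 0.53838782, -0.46164059]), 139.72006225585938, 40.242671966552734, np.float64(-1.373200726161), 1406) 0.008770783555548814 [ 62.24335378 101.20245399 148.95978187]
carrier 0.91 [316. 248.] (array([ 0.51255017, -0.30618103]), 140.68922424316406, 39.998722076416016, np.float64(-0.44335293826424926), 4037) 0.009048030168714284 [230.93834297 226.67148362 223.29046243]
carrier 0.89 [441. 205.] (array([ 0.49838663, -0.15471474]), 93.45211791992188, 26.96687126159668, np.float64(-0.18257207642400064), 1658) 0.005761590473560214 [217.87002398 211.52422062 207.04076739]
carrier 0.77 [ 56. 317.] (array([ 0.50728702, -0.62575122]), 41.13680648803711, 38.86640167236328, np.float64(0.905875842687107), 849) 0.008767120261895535 [200.16895459 158.50791975 231.85427666]
8.625
```

View pics/w2.png

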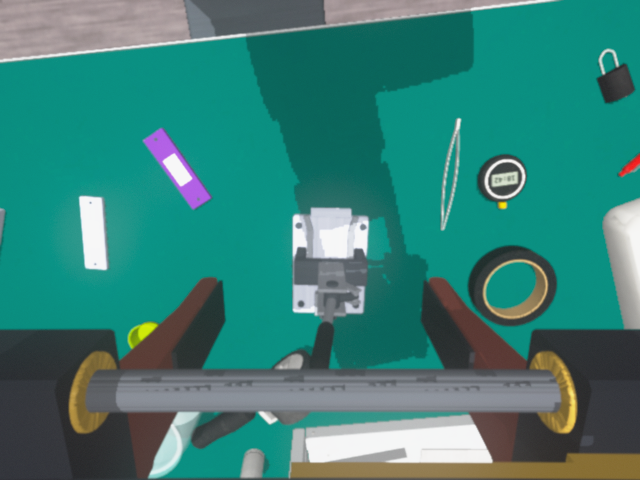

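View pics/w3.png

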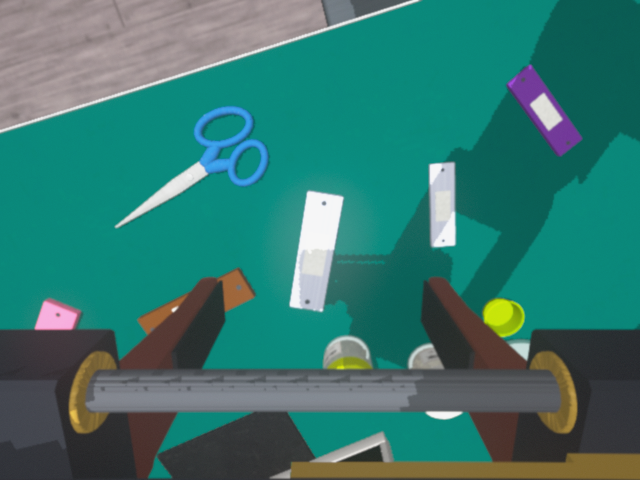

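Carrier at (0.5126, −0.3062), yaw −0.443, measured 140.7×40.0 mm, which matches the given size. In w3 it is the white plate at (316,248), and the scissors are clear of the grasp. Fixture yaw is −0.1225. Now I grasp it near its robot-side end.

```bash
python3 - <<'E'
from h import *
# fixture refinement from stored views
mf=np.load("mf.npy");c=np.load("w2.npy",allow_pickle=True).item();P=cloud(c,mf)
yaw=-0.1225;ax=np.array([np.cos(yaw),np.sin(yaw)]);ay=np.array([-ax[1],ax[0]])
o=np.array([.5667,.1387])-0.010*ax
F=np.c_[(P[:,:2]-o)@ax,(P[:,:2]-o)@ay,P[:,2]]; np.save("F.npy",F)
S=F[(F[:,2]>.0165)&(F[:,2]<.0225)&(F[:,0]<-.018)&(F[:,0]>-.038)]
print("rails y hist",np.histogram(S[:,1]*1000,bins=range(-50,51,2)))
S=F[(F[:,2]>.009)&(F[:,2]<.0145)]
for yb in (-40,-30,-10,0,10,30,40):
    s=S[abs(S[:,1]*1000-yb)<4];print(yb,(s[:,0].min()*1000).round(1),(s[:,0].max()*1000).round(1))
yawc=-0.4434;g=np.array([.5126,-.3062])-0.05*np.array([np.cos(yawc),np.sin(yawc)])
q=down(np.pi+yawc)
move_gripper(0.066)
move_ptp([*g,0.08],q)
servo_line([*g,0.003],rate=0.06,contact_N=8)
print(current_position())
move_gripper(0.0)
print("gap",current_finger_gap(),current_grip_force(),current_position())
p=current_position()
servo_line([p[0],p[1],0.13],rate=0.12)
t=o-0.19*ax
move_ptp([*t,0.13],down(np.pi+yaw))
c=capture("wrist");np.save("w4.npy",c,allow_pickle=True);cv2.imwrite("pics/w4.png",c["image"])
for r in silhouettes("wrist","carrier")[:1]:
    Q=cloud(c,r["region"]);print(rect(Q,.10,.16),np.median(Q,0),current_position(),t)
print(current_clock(),current_finger_gap())
E
```

```text
rails y hist (array([ 0,  0,  0,  0,  0,  0,  0,  0,  0,  0, 16, 21, 25, 30,  0,  0,  0,
        0,  0,  0,  0,  0,  0,  0,  0,  0,  0,  0,  0,  0,  0,  0,  0,  0,
        0,  6, 27, 27, 20, 15,  0,  0,  0,  0,  0,  0,  0,  0,  0,  0]), array([-50, -48, -46, -44, -42, -40, -38, -36, -34, -32, -30, -28, -26,
       -24, -22, -20, -18, -16, -14, -12, -10,  -8,  -6,  -4,  -2,   0,
         2,   4,   6,   8,  10,  12,  14,  16,  18,  20,  22,  24,  26,
        28,  30,  32,  34,  36,  38,  40,  42,  44,  46,  48,  50]))
-40 -52.5 78.2
-30 -54.8 77.8
-10 -58.1 1.6
0 -57.1 1.3
10 -56.1 1.6
30 -54.6 78.0
40 -52.1 78.2
[ 0.46770059 -0.28496977  0.00339276]
gap 0.039365421006414325 30.00043362379074 [ 0.46750233 -0.28476627  0.00311955]
(array([0.39976257, 0.15869263]), 103.26319885253906, 40.27604675292969, np.float64(-0.11310764728897334), 14091) [0.38185434 0.16001792 0.13599498] [0.36904086 0.16263765 0.13005623] [0.36819875 0.16313877]
14.95 0.039705116538805055
```

View pics/w4.png

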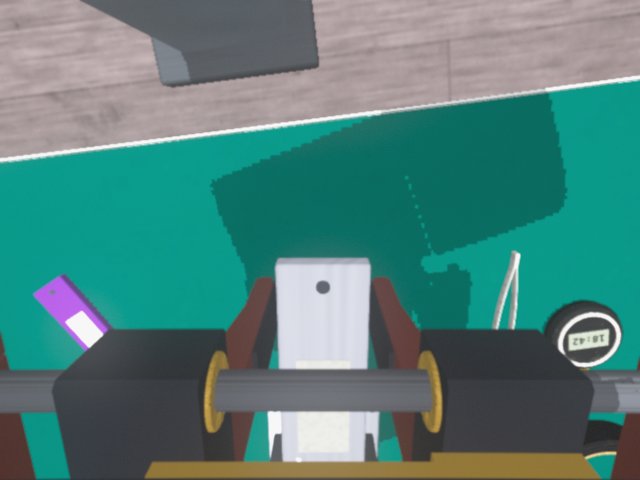

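The carrier is held square and centred: its lateral offset from the TCP is about 0.2 mm in the same camera frame. The base-plate edges at −54 and +78 confirm the fixture origin. Now I insert it gently, watching the force.

```bash
cat >> h.py <<'E'
YAW=-0.1225;AX=np.array([np.cos(YAW),np.sin(YAW)]);AY=np.array([-AX[1],AX[0]])
O=np.array([.5667,.1387])-0.010*AX
def W(x,y,z): return [*(O+x*AX+y*AY),z]
def fx(p): d=np.array(p)[:2]-O; return np.array([d@AX,d@AY,p[2]])
def ff(): f=np.array(current_force()); return np.round([f[:2]@AX,f[:2]@AY,f[2]],2)
E
python3 - <<'E'
from h import *
q=down(np.pi+YAW)
servo_line(W(-.19,0,.05),q,rate=.1)
sleep(.2);print("free",fx(current_position()).round(4),ff(),Ro.from_quat(current_orientation()).as_matrix()[:,0].round(4))
print(servo_line(W(-.19,0,.0165),q,rate=.05,contact_N=4))
print(servo_line(W(-.163,0,.0165),q,rate=.04,contact_N=4),fx(current_position()).round(4),ff())
h=servo_line(W(-.125,0,.0160),q,rate=.025,contact_N=4)
print(h,fx(current_position()).round(4),ff(),current_clock())
E
```

```text
free [-0.1895  0.0002  0.0505] [-0.7   1.2  -1.48] [-0.9925  0.1222 -0.0012]
False
False [-0.1634 -0.0002  0.0164] [-0.12 -0.78 -1.92]
False [-0.1252 -0.      0.016 ] [-0.99 -0.51 -2.34] 19.4083
```

```bash
python3 - <<'E'
from h import *
q=down(np.pi+YAW)
print(servo_line(W(-.107,0,.0158),q,rate=.02,contact_N=4),ff())
h=servo_line(W(-.079,0,.0158),q,rate=.008,contact_N=3)
print(h,fx(current_position()).round(4),ff(),current_clock())
sleep(.2);print(fx(current_position()).round(4),ff())
E
```

```text
False [ 0.13  0.12 -1.83]
True [-0.0831 -0.0003  0.0152] [ 0.41 -0.12 -0.76] 23.2167
[-0.0832 -0.0003  0.0151] [ 1.54 -0.12  1.3 ]
```

```bash
python3 - <<'E'
from h import *
q=down(np.pi+YAW)
for _ in range(3):
    print([ff().tolist() for _ in range(3)])
    sleep(.1)
h=servo_line(W(-.0832,0,.0160),q,rate=.01);sleep(.2);print(fx(current_position()).round(4),ff())
h=servo_line(W(-.077,0,.0160),q,rate=.006,contact_N=3)
print(h,fx(current_position()).round(4),ff(),current_clock())
sleep(.2);print(fx(current_position()).round(4),ff(),current_finger_gap())
c=capture("wrist");np.save("w5.npy",c,allow_pickle=True);cv2.imwrite("pics/w5.png",c["image"])
for r in silhouettes("wrist","carrier")[:1]:
    Q=cloud(c,r["region"]);m=Q[:,2]<.04;print(rect(Q,.01,.03),np.median(Q[m],0))
    Fq=np.c_[(Q[m,:2]-O)@AX,(Q[m,:2]-O)@AY,Q[m,2]];print(np.percentile(Fq,[1,50,99],axis=0).round(4))
E
```

```text
[[1.54, -0.12, 1.3], [1.54, -0.12, 1.3], [1.54, -0.12, 1.3]]
[[1.63, -0.13, 2.09], [1.63, -0.13, 2.09], [1.63, -0.13, 2.09]]
[[1.48, 1.38, 1.44], [1.48, 1.38, 1.44], [1.48, 1.38, 1.44]]
[-0.0837 -0.0001  0.0158] [ 0.19  0.31 -1.91]
True [-0.0832 -0.0003  0.0154] [ 0.14 -0.03 -1.29] 24.6917
[-0.0836 -0.0004  0.0151] [ 0.1  -0.35 -0.66] 0.039479964548547596
(array([0.50474899, 0.14542081]), 103.64127349853516, 41.0560302734375, np.float64(-0.12627338361194357), 14131) [0.48634858 0.14705866 0.021151  ]
[[-0.1036 -0.0198  0.0152]
 [-0.0709 -0.0003  0.0212]
 [-0.004   0.0188  0.0226]]
```

View pics/w5.png

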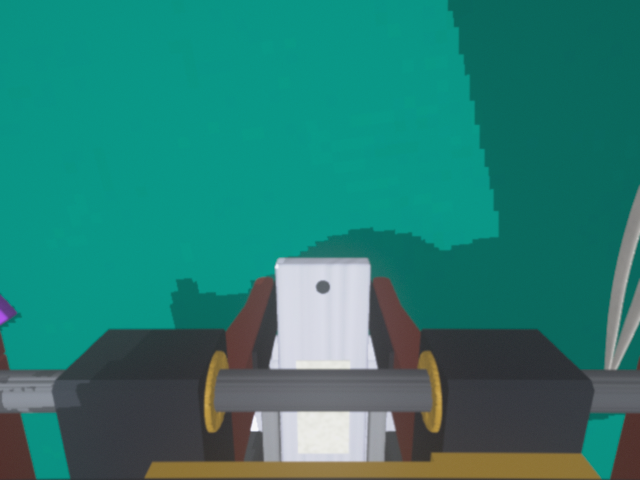

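Both slow pushes met resistance at the same point: TCP −0.0832, front end at about +36.4 mm, inside the stop's range. The picture shows the carrier square in the channel, with its rear dot at (323,287). I release it, then give the rear end a light nudge to confirm it is seated.

```bash
python3 - <<'E'
from h import *
q=down(np.pi+YAW)
p=fx(current_position())
servo_line(W(p[0],p[1],.0147),q,rate=.01,contact_N=3)
move_gripper(0.058)
servo_line(W(p[0],p[1],.075),q,rate=.12)
servo_line(W(-.132,0,.075),q,rate=.15)
move_gripper(0.0)
servo_line(W(-.132,0,.0135),q,rate=.1,contact_N=6); sleep(.1)
print(ff(),fx(current_position()).round(4))
h=servo_line(W(-.106,0,.0135),q,rate=.008,contact_N=2.5)
print(h,ff(),fx(current_position()).round(4),current_clock())
c=capture("wrist")
for r in silhouettes("wrist","carrier")[:1]:
    Q=cloud(c,r["region"]);m=(Q[:,2]<.03)&(Q[:,2]>.017)
    Fq=np.c_[(Q[m,:2]-O)@AX,(Q[m,:2]-O)@AY,Q[m,2]];print(rect(Q,.017,.03),np.percentile(Fq,[1,50,99],axis=0).round(4))
E
```

```text
[ 0.88 -0.35  0.19] [-0.1315  0.0002  0.014 ]
True [ 0.17 -0.33 -0.13] [-0.114  -0.0003  0.0131] 30.85
(array([0.48740479, 0.14816776]), 67.89252471923828, 5.183263778686523, np.float64(-0.1269672702339637), 507) [[-0.1026 -0.003   0.0197]
 [-0.0522 -0.0006  0.0214]
 [-0.0376  0.0022  0.0228]]
```

The nudge stopped at TCP −0.114, exactly where the rear end was predicted, so the carrier is seated. One confirming push, then the lever.

```bash
python3 - <<'E'
from h import *
q=down(np.pi+YAW)
servo_line(W(-.118,0,.0135),q,rate=.03);sleep(.1)
print(servo_line(W(-.108,0,.0135),q,rate=.008,contact_N=3),fx(current_position()).round(4))
servo_line(W(-.14,0,.0135),q,rate=.08)
servo_line(W(-.14,0,.30),q,rate=.25)
servo_line(W(0,-.05,.30),q,rate=.2)
s,a,r=.092,.0135,.007
def tp(th): return W(0,s*np.sin(th)-r*np.cos(th)-a,.135+s*np.cos(th)+r*np.sin(th))
z0=tp(-.1)[2]
servo_line(W(0,-.05,z0),q,rate=.1);sleep(.1);print("free",ff(),current_clock())
for th in np.arange(-.1,1.26,.135):
    h=servo_line(tp(th),q,rate=.05,contact_N=16)
    print(round(th,2),h,ff(),fx(current_position()).round(4))
    if h: break
c=capture("top");cv2.imwrite("pics/top1.png",cv2.resize(c["image"][190:270,200:300],None,fx=5,fy=5))
for r_ in silhouettes("top","lever")[:1]:
    print(r_["xy"])
print(current_clock())
E
```

```text
True [-0.1141 -0.0002  0.0132]
free [-0.49  0.    0.36] 35.6917
-0.1 False [-0.4  -0.96 -0.55] [-1.000e-04 -2.940e-02  2.258e-01]
0.04 False [-0.06 -0.04  0.3 ] [ 1.000e-04 -1.690e-02  2.272e-01]
0.17 False [-0.98 -0.9   0.35] [-0.     -0.0044  0.2268]
0.31 False [-0.22 -0.08 -0.95] [-1.000e-04  7.900e-03  2.247e-01]
0.44 False [ 0.07 -0.37 -0.15] [-1.00e-04  1.97e-02  2.21e-01]
0.58 False [ 0.87 -1.64  2.64] [2.000e-04 3.080e-02 2.161e-01]
0.71 False [-0.98 -1.77  7.57] [0.0005 0.0412 0.2101]
0.85 False [-0.69 -2.73  9.14] [0.0007 0.0506 0.2022]
0.98 False [-0.38 -1.12  6.85] [0.0008 0.0596 0.1929]
1.12 False [ 0.5  -0.77  0.57] [-0.0002  0.0661  0.1816]
1.25 False [-0.72  0.29 -0.8 ] [-0.0006  0.0715  0.1698]
[231.7, 228.8]
40.35
```

The force peaked at about 9.5 N and vanished at 1.12 rad, so the lever snapped over. I retreat and check.

```bash
python3 - <<'E'
from h import *
q=down(np.pi+YAW)
p=fx(current_position())
servo_line(W(0,p[1]-.01,.30),q,rate=.15)
servo_line(W(-.085,0,.32),q,rate=.2)
c=capture("wrist");cv2.imwrite("pics/w6.png",c["image"])
for qn in ["fixture","lever_grip","carrier"]:
    for r in silhouettes("wrist",qn)[:1]:
        P=cloud(c,r["region"]);F=np.c_[(P[:,:2]-O)@AX,(P[:,:2]-O)@AY,P[:,2]]
        print(qn,r["conf"],np.percentile(F,[1,50,99],axis=0).round(3).tolist())
        L=F[(F[:,1]>.06)&(F[:,2]>.08)]
        if len(L): print("grip",L.mean(0).round(4),"angle of top surface fit",np.polyfit(L[:,1],L[:,2],1),len(L))
        if qn=="carrier":print(rect(P,.016,.03))
print(current_clock(),ff())
E
```

```text
fixture 0.66 [[-0.054, -0.046, 0.007], [-0.007, 0.023, 0.067], [0.073, 0.112, 0.154]]
grip [-0.0007  0.0879  0.1497] angle of top surface fit [0.1178576 0.1393146] 956
lever_grip 0.87 [[-0.006, 0.001, 0.138], [-0.001, 0.076, 0.148], [0.007, 0.116, 0.155]]
grip [-0.0006  0.0881  0.1497] angle of top surface fit [0.1151302  0.13960522] 950
carrier 0.94 [[-0.068, -0.313, -0.001], [-0.024, -0.297, 0.005], [0.024, -0.283, 0.008]]
(array([0., 0.]), 0.0, 0.0, np.float64(0.0), 0)
42.25 [-0.55 -0.06  0.35]
  return _methods._mean(a, axis=axis, dtype=dtype,
  ret = um.true_divide(
```

View pics/w6.png

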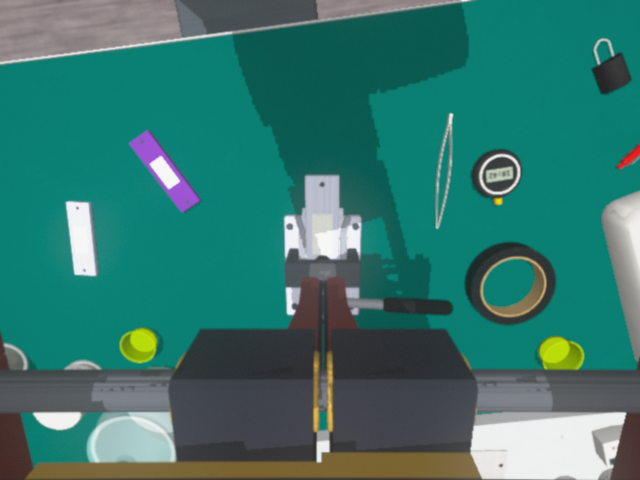

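The picture shows the lever lying closed to the +y side at (405,305), at a fitted angle of about 1.45 rad. The carrier is square in the channel at (322,210), and the bystanders are where they were.

```bash
python3 -c "
from bench import *
print(close_job())"
```

```text
the job is handed in; nothing more can be done
None
```

The job is handed in: the carrier is seated flat against the end stop and the clamp lever is snapped fully closed at about 1.45 rad, with about 9.5 N measured at the lever; the foot's pressing force and any shift of the stop could not be read directly, and no verdict was returned.

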